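# Pack games and a torch into the lidded box under the television

### The job

Pack for the weekend: take the two short game cases out of the raked rack and drop them and the chrome lighter-shaped torch into the wooden box, then fold the box's cover down until it is fully shut. Let each thing go inside the box's mouth or no more than a few centimetres above it, and leave the two tall cases, the glass ashtray and the coaster where they are.

Things in the scene. Friction and masses are not known exactly. Their poses are not given: they have to be found in the camera images.
- rack: Grey plastic slotted rack, fixed, 270 (x) x 188 mm (y), left or right of the middle, the box on the other side. Origin on the shelf, 80 mm behind its front (-x) end, mid-width. Four slots along y, floors 20 mm up, at x = -10, 43, 96, 149 mm, raked 30 deg: they lean up to -x. Cases are held by ribs at y = +-48 to 72 mm, up to 75 mm up the case (3 mm play); between the ribs cases are free.
- short_a: Short game case, pale plastic, 13 (x) x 170 (y) x 105 mm (z), 80 g, stood on its long edge in any slot of the rack. Origin: centre of its lower edge face; z runs up the case (leaning 30 deg from vertical to the rack's -x side while in the rack), y along its length, x through its thickness. All four cases look alike but for height: short 105 mm, tall 135 mm.
- short_b: Short game case, pale plastic, 13 (x) x 170 (y) x 105 mm (z), 80 g, stood on its long edge in any slot of the rack. Origin: centre of its lower edge face; z runs up the case (leaning 30 deg from vertical to the rack's -x side while in the rack), y along its length, x through its thickness. All four cases look alike but for height: short 105 mm, tall 135 mm.
- tall_a: Tall game case, pale plastic, 13 (x) x 170 (y) x 135 mm (z), 110 g, stood on its long edge in any slot of the rack. Origin: centre of its lower edge face; z runs up the case (leaning 30 deg from vertical to the rack's -x side while in the rack), y along its length, x through its thickness. All four cases look alike but for height: short 105 mm, tall 135 mm.
- tall_b: Tall game case, pale plastic, 13 (x) x 170 (y) x 135 mm (z), 110 g, stood on its long edge in any slot of the rack. Origin: centre of its lower edge face; z runs up the case (leaning 30 deg from vertical to the rack's -x side while in the rack), y along its length, x through its thickness. All four cases look alike but for height: short 105 mm, tall 135 mm.
- box: Open wooden box fixed to the shelf, 140 (x) x 214 (y) x 135 mm (z) outside, walls and floor 6 mm, so inside 128 x 202 mm and 129 mm deep. Origin: centre of its underside, axes along its sides; its cover is hinged on its +x (far) rim and stands open there, up to 140 mm above the rim.
- cover (a joint): Angle of the box's wooden cover (140 x 214 x 6 mm, 200 g): 0 = shut flat on the rim, 1.57 = upright, starts at 1.6 to 1.95 (leaning to +x), stop at 2.0. The hinge is stiff (0.2 N m friction, about 1.5 to 3 N at the free edge): the cover stays where it is left.
- cover_hinge (a point): Middle of the cover's hinge line (which runs along the box's y), on the top of its +x rim, 135.5 mm above the shelf, 70 mm from the box's centre. At angle q the free edge lies 140 mm from here along (-cos q, 0, sin q) in the box's axes; the cover's outer face is 6 mm out from this line along (sin q, 0, cos q).
- torch: Chrome lighter-shaped torch lying flat on the shelf, 105 (x) x 32 (y) x 18 mm (z), about 140 g. Origin: centre of its underside; x along its length, z up.
- ashtray: Round glass ashtray with coins in it, 100 mm across at the rim, 84 at the foot, 32 mm high. Origin: centre of its underside. Not to be disturbed.
- coaster: Round blue silicone coaster, 92 mm across, 5 mm thick, flat on the shelf. Origin: centre of its underside. Not to be disturbed.

How it is judged:
By the outcome, as a careful person would: the job done as asked, in the order asked, and still so for the second after the job is handed in, with the robot touching nothing.
It also fails if it takes over 72 s, if anything falls off the work surface, if the arm or the gripper's body presses on something with over 40 N, if the wrist force passes 120 N, or if a joint passes its speed limit or range.

### The arm

A 6-joint arm with a two-finger parallel gripper is mounted at the origin on the work surface. World frame = base frame: x ahead of the robot, y to its left, z up, the work surface at z = 0. Lengths are in m, angles in rad, forces in N, time in s.
With the tool pointing down it reaches from about 0.35 to 0.85 m from the base axis. Payload 8.1 kg.
Tool frame: the origin (TCP) lies on the centre line of the jaws, within the pads' length; the fingertips stand robot.tips_ahead ahead of it and the grasp point (between the pads) lies 6 mm ahead of it (robot.tips_ahead is the distance from the TCP to the fingertips, in m); z points along the fingers, y is the line along which they close (so a half turn about z gives the same grasp; the last joint's range is limited). The gripper opens to 93 mm and grips with 3 to 60 N. Pads are 15 mm wide; open, the fingers measure 128 mm over their backs; the gripper's body (75 mm by 188 mm) begins 65 mm behind the grasp point.
Start: joints at [-1.189, 0.13, 1.488, -0, 1.523, -0.085], TCP at [0.27, -0.536, 0.244] pointing down, gripper open.
Joint ranges: [-2.96, 2.96], [-0.89, 2.26], [0.02, 2.5], [-1.34, 4.48], [0, 2.73], [-2.66, 2.66]. Speed limits (rad/s): [2.39, 2.39, 2.79, 3.14, 3.14, 3.14].

### API

Orientations are given as a rotation vector (axis times angle).
In Python, from plant import robot gives the robot as it stands.
- The arm moves only by the tool apply_moves, never from a script. Its arguments are lists of equal length, an entry for each row: "delta_pos": the shift along the tool's x, y, z in cm, a list of three; "twist": the turn about the tool's z in rad. A call has 1 to 8 rows; each row shifts and turns the commanded pose from where the row before left it, along the tool's axes as they then stand; what a row does not reach is not made up. A row lasts 1/8 s, in which the tool goes at most 62.5 mm and 10.7 degrees, less where a joint would pass 70% of its speed; a pose out of reach is approached as far as the arm can. A call with a gripper value outside its range is refused whole. "gripper" is the finger opening in cm, from 0 to 9.3, set as the call begins (left out, the last holds). The fingers move at their own pace and stop on an object; "squeeze" is the grip in N (left out, the last holds). Time passes only in rows, so rows that do not move let the fingers close. It gives the time, the measured TCP pose, the force, the opening and the grip force at its end, in the units of the state.
- robot.read_state(): the state, without advancing time (a new reading comes with each control period).
- robot.read_camera(name): name is "side" or "top" or "wrist"; returns a dict with "frame" (480x640x3 uint8, red, green, blue), "vertical_fov" (degrees; the focal length in pixels is half the picture's height over the tangent of half this angle, whatever the lens; pixels are square), "cx", "cy" (the principal point, pixels), "R" (3x3) and "t" (3): a world point X has camera coordinates R X + t. Camera axes: x right, y down, z forward; pixel columns grow to the right and rows downward; lengths in m; the calibration is good to about 2 mm. A picture is of the moment at which its call begins. There is no depth.
- robot.close_job(): hands the job in; it is judged then, once.
The state is a dict: "t": time; "q": joint angles; "dq": joint speeds; "joint_torque": joint torques, N m; "tool_pos": TCP position; "orientation": TCP orientation; "force": force on the tool from outside, world axes, zero at the start; "wrist_torque": the same for the moment, N m; "opening": finger opening in m; "gripper_force": force on a finger pad.
Only numpy, scipy, OpenCV 4.12 (cv2) and the standard library are available. Lean on these libraries where they do the work, as an engineer would, in place of code of your own. Each camera call takes 0.05 s, during which the arm holds its last target. There are 200 camera calls.

## Working session

There is one attempt and no reset: what is moved stays moved. The work goes in short steps, Python scripts to look and compute and a tool call to move; the robot and the scene stay as the last step left them, time stands still between calls to the robot, and variables do not carry over. Pictures are saved under pics/ and viewed, at most 10 in all, crops included, and the job is handed in when it is done.

Besides the shell and the picture viewer there is one more tool, called after "Request:" by a JSON object that holds its "fn" and its "kwargs", one argument or row to a line. apply_moves: Moves the arm, as the interface text tells. Its arguments: {"type":"object","properties":{"delta_pos":{"type":"array"},"twist":{"type":"array"},"gripper":{"type":"number"},"squeeze":{"type":"number"}},"required":["delta_pos","twist"]}

```bash
ls; mkdir -p pics
cat > h.py <<'E'
import numpy as np, cv2, json
from plant import robot
def cam(n):
    c=robot.read_camera(n); f=c["frame"]; c["f"]=240/np.tan(np.radians(c["vertical_fov"])/2)
    c["R"]=np.array(c["R"]); c["t"]=np.array(c["t"]); return c
def proj(c,X):
    p=c["R"]@np.array(X)+c["t"]; return c["cx"]+c["f"]*p[0]/p[2], c["cy"]+c["f"]*p[1]/p[2]
def ray(c,u,v):
    d=c["R"].T@np.array([(u-c["cx"])/c["f"],(v-c["cy"])/c["f"],1]); o=-c["R"].T@c["t"]; return o,d
def onz(c,u,v,z):
    o,d=ray(c,u,v); return o+d*(z-o[2])/d[2]
def tri(c1,p1,c2,p2):
    o1,d1=ray(c1,*p1);o2,d2=ray(c2,*p2)
    s=np.linalg.lstsq(np.stack([d1,-d2],1),o2-o1,rcond=None)[0]
    a,b=o1+s[0]*d1,o2+s[1]*d2; return (a+b)/2,np.linalg.norm(a-b)
def save(c,n): cv2.imwrite(f"pics/{n}.png",cv2.cvtColor(c["frame"],cv2.COLOR_RGB2BGR))
E
python3 - <<'E'
from h import *
import pickle
s=robot.read_state(); print(s, getattr(robot,'tips_ahead',None))
D={}
for n in("side","top"):
    c=cam(n); save(c,n+"0"); D[n]=c; print(n,c["f"],c["cx"],c["cy"],-c["R"].T@c["t"],c["R"][2])
pickle.dump(D,open("c0.pkl","wb"))
E
```

```text
pics
{'t': 0.0, 'q': array([-1.18941608e+00,  1.31172763e-01,  1.48924711e+00, -1.38308528e-05,
        1.52301713e+00, -8.53910407e-02]), 'dq': array([ 2.19716735e-04,  7.53507332e-04,  7.31405609e-04,  1.82465799e-04,
        1.75034205e-05, -1.12200643e-03]), 'joint_torque': array([-8.90682531e-04, -5.59839535e+01, -4.91757452e+01,  7.70310801e-02,
        3.56910203e-02, -1.64455219e-04]), 'tool_pos': array([ 0.26982944, -0.53532114,  0.24259815]), 'orientation': array([-3.05464780e+00, -7.26144221e-01,  4.48393397e-04]), 'force': array([-0.03512829,  0.01193327, -0.12101959]), 'wrist_torque': array([-0.00563534, -0.00975207, -0.00345383]), 'gripper_force': 0.0, 'opening': 0.09297569318364525} 0.025
side 521.0520468302439 318.89680778986065 240.01777703421686 [ 0.759132   -0.46066555  0.93658386] [-0.20363812  0.45153071 -0.86870682]
top 500.22596202748935 317.45256303858537 236.84706817690707 [ 0.42425694 -0.0106991   1.00203126] [ 0.16354391  0.02524199 -0.98621308]
```

View pics/top0.png

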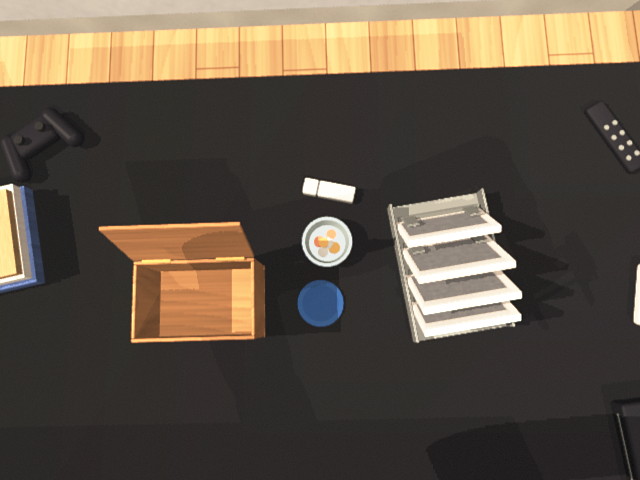

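View pics/side0.png

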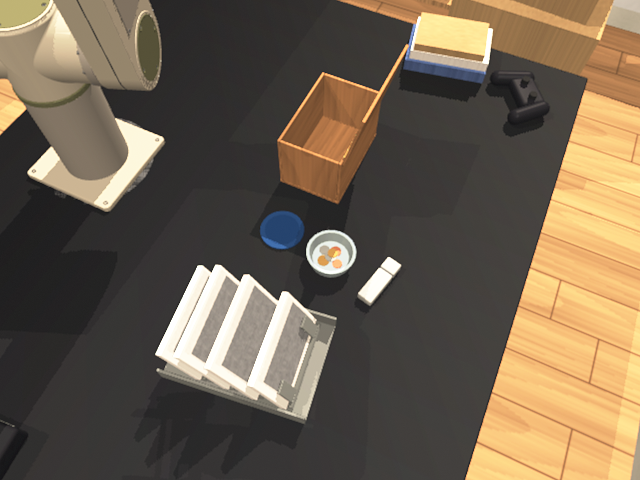

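The top view shows the box at about (195,300) with its cover toward +x, the torch at (329,190), the ashtray at (327,242), the coaster at (320,303) and the rack at (455,265), all four slots full. The side view shows the same layout. Next I'll measure the case top edges.

Run:
```python
from h import *
import pickle
D=pickle.load(open("c0.pkl","rb"))
a=D["top"]["frame"][180:350,375:540]; b=D["side"]["frame"][255:425,150:345]
A=cv2.resize(a,None,fx=2.2,fy=2.2,interpolation=cv2.INTER_CUBIC);B=cv2.resize(b,None,fx=2.2,fy=2.2,interpolation=cv2.INTER_CUBIC)
cv2.imwrite("pics/crop1.png",cv2.cvtColor(np.hstack([A,B]),cv2.COLOR_RGB2BGR)); print(A.shape,B.shape)
for n,(x0,x1,y0,y1) in dict(top=(375,540,180,350),side=(150,345,255,425)).items():
    f=D[n]["frame"]; m=np.zeros(f.shape[:2],np.uint8); m[y0:y1,x0:x1]=(f[y0:y1,x0:x1].min(2)>205)*255
    for k in cv2.findContours(m,cv2.RETR_EXTERNAL,cv2.CHAIN_APPROX_NONE)[0]:
        if cv2.contourArea(k)>80: print(n,cv2.contourArea(k),cv2.boxPoints(cv2.minAreaRect(k)).round(1).tolist())
# torch, box
c=D["top"]
f=c["frame"]; m=np.zeros(f.shape[:2],np.uint8); m[170:215,290:370]=(f[170:215,290:370].min(2)>90)*255
k=max(cv2.findContours(m,0,1)[0],key=cv2.contourArea); r=cv2.minAreaRect(k); P=[onz(c,*p,.018)[:2].round(4) for p in cv2.boxPoints(r)]; print("torch",P,np.mean(P,0))
for nm,pts in dict(box=[(133,342),(254,341)],hinge=[(134,260),(254,258)]).items(): print(nm,[onz(c,*p,.135)[:2].round(4) for p in pts])
for nm,p in dict(ash=(327,242),coast=(320.5,303)).items(): print(nm,onz(c,*p,.02)[:2])
```

```text
(374, 363, 3) (374, 429, 3)
top 1272.0 [[412.8999938964844, 305.0], [519.7999877929688, 302.70001220703125], [520.4000244140625, 334.0], [413.6000061035156, 336.29998779296875]]
top 1358.0 [[407.79998779296875, 277.0], [520.4000244140625, 273.3999938964844], [521.5999755859375, 310.8999938964844], [409.0, 314.6000061035156]]
top 1296.0 [[402.70001220703125, 250.10000610351562], [512.5999755859375, 238.8000030517578], [516.2000122070312, 273.29998779296875], [406.29998779296875, 284.6000061035156]]
top 1041.5 [[397.3999938964844, 223.3000030517578], [498.70001220703125, 212.60000610351562], [501.29998779296875, 237.3000030517578], [400.0, 248.10000610351562]]
side 10656.0 [[154.3000030517578, 354.6000061035156], [203.60000610351562, 252.0], [320.70001220703125, 308.20001220703125], [271.3999938964844, 410.79998779296875]]
side 367.5 [[307.0, 255.0], [344.0, 255.0], [344.0, 273.0], [307.0, 273.0]]
torch [array([0.6777, 0.0459]), array([0.713 , 0.0385]), array([ 0.6885, -0.0653]), array([ 0.6536, -0.0573])] [ 0.6832  -0.00955]
box [array([0.3951, 0.3331]), array([0.3915, 0.1245])]
hinge [array([0.5369, 0.3361]), array([0.534 , 0.1237])]
ash [ 0.57613837 -0.0042487 ]
coast [0.4563739  0.01198536]
```

View pics/crop1.png

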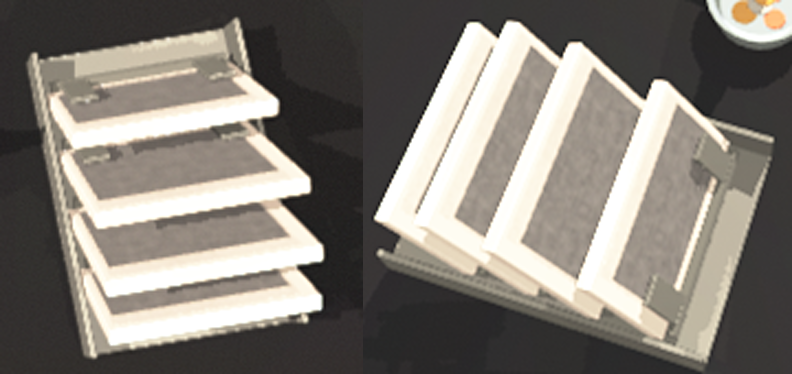

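```bash
cat >> h.py <<'E'
def T(X,Y): return 375+X/2.2,180+Y/2.2
def S(X,Y): return 150+(X-363)/2.2,255+Y/2.2
E
python3 - <<'E'
from h import *
import pickle
D=pickle.load(open("c0.pkl","rb")); t,s=D["top"],D["side"]
tp=[((112,345),(320,308)),((105,295),(322,262)),((98,228),(310,190)),((66,147),(278,113))]
sp=[((468,22),(376,218)),((508,22),(420,230)),((570,42),(486,250)),((656,80),(578,290))]
for i in range(4):
    E=[]
    for j in (0,1):
        X,e=tri(t,T(*tp[i][j]),s,S(*sp[i][j])); E.append(X); print(i+1,X.round(4),round(e,4))
    d=E[0]-E[1]; print("  len",np.linalg.norm(d).round(4),"yaw",np.degrees(np.arctan2(-d[0],d[1])).round(1),"mid",((E[0]+E[1])/2).round(4))
# rack corners on shelf in both
for p in [(90,355),(30,60),(238,22),(308,320)]: print("rack",onz(t,*T(*p),0.02).round(4))
E
```

```text
1 [ 0.3915 -0.171   0.1078] 0.0038
1 [ 0.4157 -0.3379  0.1043] 0.0034
  len 0.1687 yaw 8.3 mid [ 0.4036 -0.2544  0.1061]
2 [ 0.43   -0.1645  0.1295] 0.0022
2 [ 0.4535 -0.3353  0.1199] 0.0086
  len 0.1727 yaw 7.8 mid [ 0.4418 -0.2499  0.1247]
3 [ 0.4829 -0.1608  0.1336] 0.0047
3 [ 0.5085 -0.3282  0.1304] 0.0059
  len 0.1694 yaw 8.7 mid [ 0.4957 -0.2445  0.132 ]
4 [ 0.5508 -0.1459  0.0986] 0.0003
4 [ 0.5751 -0.3193  0.1009] 0.0047
  len 0.175 yaw 8.0 mid [ 0.5629 -0.2326  0.0998]
rack [ 0.3786 -0.1685  0.02  ]
rack [ 0.6426 -0.1296  0.02  ]
rack [ 0.6716 -0.3198  0.02  ]
rack [ 0.4035 -0.3586  0.02  ]
```

Cases sit short, tall, tall, short from near to far: top edges at 106, 125, 132 and 100 mm, against 108 (short) and 134 (tall) expected. Case lengths come out at 169–175 mm. The rack origin is about (0.472, −0.246) with yaw about 8.2°. I'll take the far one (slot 4) first.

Request:
{"fn": "apply_moves", "kwargs": {
  "delta_pos": [
    [0,0,0],
    [0,0,0],
    [0,0,0],
    [0,0,0],
    [0,0,0],
    [0,0,0],
    [0,0,0],
    [0,0,0]
  ],
  "twist": [-0.178,-0.178,-0.178,-0.178,-0.178,-0.178,-0.18,0],
  "gripper": 4.0
}}

```text
t: 1.1
tool_pos: [0.2699, -0.5355, 0.2431]
orientation: [-2.057, -2.374, -0.001]
force: [-0.7, 1.1, 0.7]
opening: 0.04
gripper_force: 0.0
```

```bash
cat >> h.py <<'E'
from scipy.spatial.transform import Rotation as Ro
O=np.array([.472,-.246]); YR=np.radians(8.2)
def rk(x,y,z): return np.array([O[0]+x*np.cos(YR)-y*np.sin(YR),O[1]+x*np.sin(YR)+y*np.cos(YR),z])
def go(target,yaw=None):
    s=robot.read_state(); M=Ro.from_rotvec(s["orientation"]).as_matrix()
    ya=np.degrees(np.arctan2(M[1,1],M[0,1])); d=100*M.T@(np.array(target)-s["tool_pos"])
    print("pos",s["tool_pos"].round(4),"yaw_y",ya.round(2),"t",round(s["t"],2),"delta cm",d.round(2), "twist" ,None if yaw is None else round(-np.radians(yaw-ya),3),"F",s["force"].round(1),"open",round(s["opening"],4),"gf",round(s["gripper_force"],1))
E
python3 - <<'E'
from h import *
go(rk(.103,0,.20),8.2)
E
```

```text
pos [ 0.2699 -0.5355  0.2431] yaw_y 8.19 t 1.1 delta cm [25.78 34.42  4.33] twist -0.0 F [-0.7  1.1  0.7] open 0.04 gf 0.0
```

Request:
{"fn": "apply_moves", "kwargs": {
  "delta_pos": [
    [3.2,4.3,0],
    [3.2,4.3,0],
    [3.2,4.3,0],
    [3.2,4.3,0],
    [3.2,4.3,0],
    [3.2,4.3,0],
    [3.3,4.3,0],
    [3.3,4.3,0]
  ],
  "twist": [0,0,0,0,0,0,0,0]
}}

```text
t: 2.1
tool_pos: [0.5744, -0.2297, 0.2435]
orientation: [-2.062, -2.37, 0.0]
force: [1.0, -1.2, 0.3]
opening: 0.0403
gripper_force: 0.0
```

Request:
{"fn": "apply_moves", "kwargs": {
  "delta_pos": [
    [0,0,0],
    [0,0,0]
  ],
  "twist": [0,0]
}}

```text
t: 2.35
tool_pos: [0.5732, -0.2311, 0.2432]
orientation: [-2.058, -2.373, 0.001]
force: [-0.3, 0.7, -1.2]
opening: 0.0398
gripper_force: 0.0
```

Run:
```python
from h import *
go(rk(.103,0,.117),8.2)
c=cam("wrist"); save(c,"w1"); print(-c["R"].T@c["t"])
for p in [rk(.0909,.085,.1077),rk(.0909,-.085,.1077),rk(.0965,0,.111),rk(.028,0,.137)]: print(np.round(proj(c,p)))
```

```text
pos [ 0.5732 -0.2311  0.2432] yaw_y 8.13 t 2.35 delta cm [-0.03  0.08 12.62] twist -0.001 F [-0.3  0.7 -1.2] open 0.0398 gf 0.0
[ 0.56165349 -0.15256727  0.38493974]
[310. 128.]
[313. 322.]
[318. 234.]
[228. 244.]
```

View pics/w1.png

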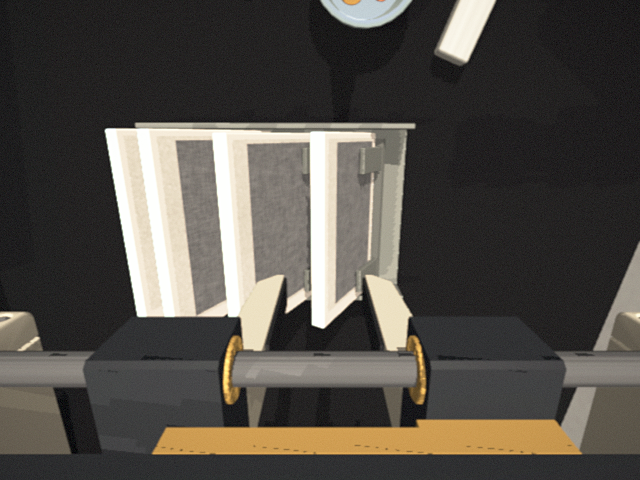

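The wrist view confirms the model: slot 4's near top edge runs from (311,132) to (313,325), against a predicted (310,128) to (313,322). The jaws straddle it, so I descend and grip.

Request:
{"fn": "apply_moves", "kwargs": {
  "delta_pos": [
    [0,0.1,4.0],
    [0,0,4.0],
    [0,0,2.5],
    [0,0,2.1],
    [0,0,0],
    [0,0,0]
  ],
  "twist": [0,0,0,0,0,0]
}}

```text
t: 3.15
tool_pos: [0.575, -0.2317, 0.119]
orientation: [2.056, 2.373, 0.001]
force: [0.4, 0.1, -0.9]
opening: 0.0401
gripper_force: 0.0
```

Request:
{"fn": "apply_moves", "kwargs": {
  "delta_pos": [
    [0,0,0],
    [0,0,0],
    [0,0,0],
    [0,0,0],
    [0,0,0]
  ],
  "twist": [0,0,0,0,0],
  "gripper": 0.8,
  "squeeze": 10
}}

```text
t: 3.78
tool_pos: [0.5747, -0.2312, 0.1183]
orientation: [2.055, 2.375, -0.0]
force: [-2.4, -0.8, 6.5]
opening: 0.0222
gripper_force: 10.2
```

Request:
{"fn": "apply_moves", "kwargs": {
  "delta_pos": [
    [0,-0.5,-0.87],
    [0,-0.5,-0.87],
    [0,-0.7,-1.21],
    [0,-0.7,-1.21],
    [0,-0.7,-1.21],
    [0,-0.7,-1.21],
    [0,0,0]
  ],
  "twist": [0,0,0,0,0,0,0]
}}

```text
t: 4.65
tool_pos: [0.5369, -0.237, 0.1852]
orientation: [2.055, 2.373, 0.0]
force: [1.4, -0.0, 0.4]
opening: 0.0142
gripper_force: 10.1
```

Request:
{"fn": "apply_moves", "kwargs": {
  "delta_pos": [
    [0,0.3,-2],
    [0,0.3,-3],
    [0,0,-3],
    [0,0,-3],
    [0,0,-2],
    [0,0,0]
  ],
  "twist": [0,0,0,0,0,0]
}}

```text
t: 5.4
tool_pos: [0.5435, -0.2359, 0.3155]
orientation: [2.054, 2.373, 0.001]
force: [-0.2, -0.2, -1.1]
opening: 0.0133
gripper_force: 9.7
```

Run:
```python
from h import *
import pickle
go([.43,.229,.305],0)
c=cam("side"); save(c,"s2"); c=cam("top"); save(c,"t2")
w=cam("wrist"); save(w,"w2")
D=pickle.load(open("c0.pkl","rb")); t=D["top"]
print([onz(t,*p,.1355)[:2].round(4) for p in [(132,341),(254,339),(254,260),(134,261)]])
cv2.imwrite("pics/m2.png",cv2.cvtColor(np.hstack([cv2.resize(c["frame"][100:400],(400,300)) if 0 else c["frame"][180:480,200:600],w["frame"][100:400,120:520]]),cv2.COLOR_RGB2BGR))
```

```text
pos [ 0.5435 -0.2359  0.3155] yaw_y 8.25 t 5.4 delta cm [47.64 -4.56  0.94] twist 0.144 F [-0.2 -0.2 -1.1] open 0.0133 gf 9.7
[array([0.3969, 0.3347]), array([0.3949, 0.1244]), array([0.5304, 0.1236]), array([0.5351, 0.3359])]
```

View pics/m2.png

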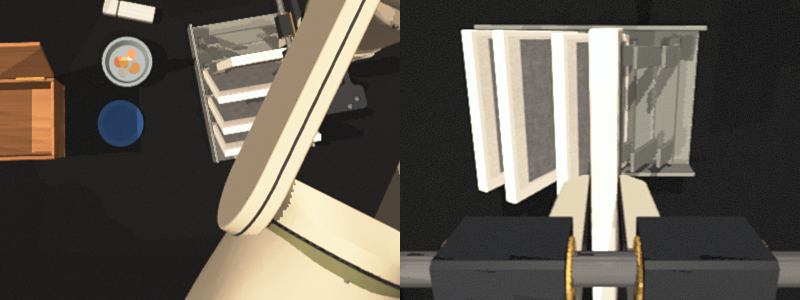

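The case hangs square and upright in the jaws (opening 13.3 mm), slot 4 is empty and the other cases are undisturbed. Next I carry it to the box.

Request:
{"fn": "apply_moves", "kwargs": {
  "delta_pos": [
    [0,0,0],
    [5.6,-1.5,0],
    [5.8,-1.5,0],
    [5.8,-1.5,0],
    [5.8,-1.5,0],
    [5.8,-1.5,0],
    [5.8,-1.5,0],
    [5.8,-1.2,0]
  ],
  "twist": [0.144,0,0,0,0,0,0,0]
}}

```text
t: 6.55
tool_pos: [0.4394, 0.17, 0.312]
orientation: [-2.221, -2.221, 0.003]
force: [1.8, 0.9, -1.1]
opening: 0.0132
gripper_force: 10.0
```

Request:
{"fn": "apply_moves", "kwargs": {
  "delta_pos": [
    [4.0,-0.5,0],
    [2.2,0,0],
    [0,0,0],
    [0,0,0]
  ],
  "twist": [0,0,0,0]
}}

```text
t: 7.05
tool_pos: [0.4355, 0.2297, 0.3124]
orientation: [-2.221, -2.221, 0.003]
force: [-0.2, -0.5, -2.0]
opening: 0.0127
gripper_force: 10.0
```

Run:
```python
from h import *
import pickle
go([.437,.2295,.14],0.5)
t=pickle.load(open("c0.pkl","rb"))["top"]
q=np.arange(1.5,2.05,.05)
for a in q: print(a.round(2),np.round(proj(t,[.535-.14*np.cos(a),.3365,.1355+.14*np.sin(a)])),np.round(proj(t,[.535-.14*np.cos(a),.1225,.1355+.14*np.sin(a)])))
```

```text
pos [0.4355 0.2297 0.3124] yaw_y -0.0 t 7.05 delta cm [-0.    0.18 17.24] twist -0.009 F [-0.2 -0.5 -2. ] open 0.0127 gf 10.0
1.5 [ 96. 257.] [240. 252.]
1.55 [ 97. 252.] [240. 248.]
1.6 [ 97. 247.] [240. 243.]
1.65 [ 97. 243.] [240. 238.]
1.7 [ 98. 238.] [240. 234.]
1.75 [ 98. 234.] [240. 229.]
1.8 [ 99. 230.] [240. 225.]
1.85 [100. 225.] [241. 221.]
1.9 [100. 221.] [241. 217.]
1.95 [101. 217.] [241. 213.]
2.0 [102. 214.] [241. 209.]
```

Request:
{"fn": "apply_moves", "kwargs": {
  "delta_pos": [
    [0,0.2,4],
    [0,0,4],
    [0,0,4],
    [0,0,3],
    [0,0,2.2],
    [0,0,0],
    [0,0,0]
  ],
  "twist": [-0.009,0,0,0,0,0,0]
}}

```text
t: 7.92
tool_pos: [0.4384, 0.23, 0.1425]
orientation: [2.212, 2.23, 0.001]
force: [-0.5, 0.1, -1.2]
opening: 0.0132
gripper_force: 10.0
```

Request:
{"fn": "apply_moves", "kwargs": {
  "delta_pos": [
    [0,0,0],
    [0,0,0],
    [0,0,0],
    [0,0,0]
  ],
  "twist": [0,0,0,0],
  "gripper": 2.6
}}

```text
t: 8.43
tool_pos: [0.4378, 0.2305, 0.1416]
orientation: [2.211, 2.231, 0.0]
force: [0.2, -0.0, -0.1]
opening: 0.0265
gripper_force: 0.0
```

Request:
{"fn": "apply_moves", "kwargs": {
  "delta_pos": [
    [0,0,-2],
    [0,0,-3],
    [0,0,-4],
    [0,0,-4],
    [0,0,-4],
    [0,0,0]
  ],
  "twist": [0,0,0,0,0,0]
}}

```text
t: 9.18
tool_pos: [0.4393, 0.2311, 0.3156]
orientation: [2.209, 2.23, 0.01]
force: [-0.1, 0.2, -0.3]
opening: 0.0261
gripper_force: 0.0
```

Run:
```python
from h import *
go(rk(-.060,0,.25),8.2)
w=cam("wrist"); save(w,"w3"); t=cam("top"); s=cam("side")
cv2.imwrite("pics/m3.png",cv2.cvtColor(np.hstack([w["frame"][60:400,60:460],s["frame"][40:380,220:520]]),cv2.COLOR_RGB2BGR))
```

```text
pos [0.4393 0.2311 0.3156] yaw_y 0.52 t 9.18 delta cm [-48.56  -3.16   6.42] twist -0.134 F [-0.1  0.2 -0.3] open 0.0261 gf 0.0
```

View pics/m3.png

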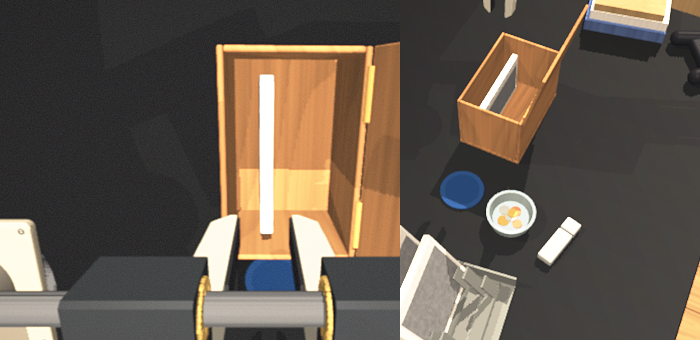

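Case 1 stands upright inside the box and the cover angle is about 1.82. Now the near short case in slot 1.

Request:
{"fn": "apply_moves", "kwargs": {
  "delta_pos": [
    [0,0,0],
    [-5.9,-1.2,0],
    [-5.9,-1.2,0],
    [-5.9,-1.3,0],
    [-5.9,-1.3,0],
    [-5.9,-1.3,0],
    [-5.9,-1.3,0],
    [-5.9,-1.3,0]
  ],
  "twist": [-0.134,0,0,0,0,0,0,0],
  "gripper": 3.3
}}

```text
t: 10.32
tool_pos: [0.4074, -0.1926, 0.3097]
orientation: [-2.056, -2.373, 0.0]
force: [1.7, 0.1, 0.8]
opening: 0.033
gripper_force: 0.0
```

Request:
{"fn": "apply_moves", "kwargs": {
  "delta_pos": [
    [-5.4,-1.3,2.0],
    [-1.0,0,3.0],
    [0,0,1],
    [0,0,0],
    [0,0,0]
  ],
  "twist": [0,0,0,0,0]
}}

```text
t: 10.95
tool_pos: [0.4054, -0.2556, 0.2525]
orientation: [2.054, 2.375, 0.0]
force: [-0.5, -0.7, 0.7]
opening: 0.0327
gripper_force: 0.0
```

Run:
```python
from h import *
go(rk(-.0665,0,.128),8.2)
w=cam("wrist"); save(w,"w4")
for n,x,z in (("S1 -x",-.0681,.1077),("S1 +x",-.0569,.114),("S2 -x",-.0301,.1337),("S2+x",-.0189,.140)):
    print(n,np.round(proj(w,rk(x,.085,z)),1),np.round(proj(w,rk(x,-.085,z)),1))
cv2.imwrite("pics/w4c.png",cv2.cvtColor(cv2.resize(w["frame"][60:360,200:500],None,fx=2,fy=2,interpolation=cv2.INTER_CUBIC),cv2.COLOR_RGB2BGR))
```

```text
pos [ 0.4054 -0.2556  0.2525] yaw_y 8.28 t 10.95 delta cm [1.000e-02 7.000e-02 1.245e+01] twist 0.001 F [-0.5 -0.7  0.7] open 0.0327 gf 0.0
S1 -x [323.8 127.5] [323.8 316.2]
S1 +x [338.1 127.3] [335.8 319.7]
S2 -x [376.  126.8] [367.3 331.5]
S2+x [393.  126.6] [381.3 335.6]
```

View pics/w4c.png

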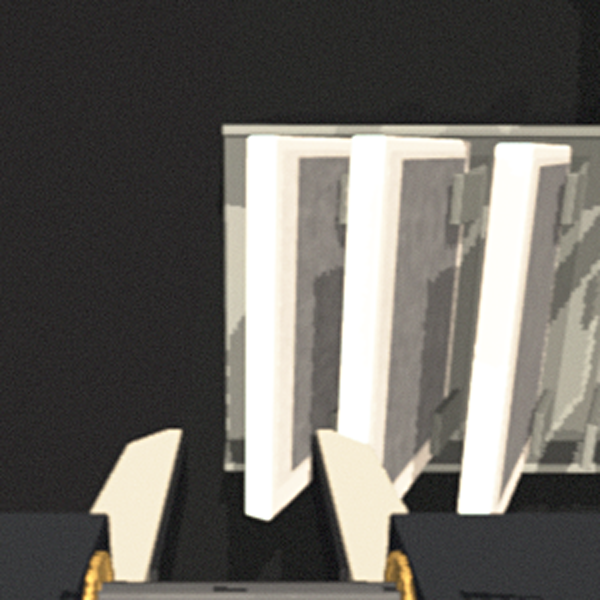

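The view matches the prediction within about 1 px: slot 1's edge is at u=323, slot 2's at u=375–369. The fingers taper at the tips, so I descend with the right finger in the gap and then close while shifting.

Request:
{"fn": "apply_moves", "kwargs": {
  "delta_pos": [
    [0,0.1,4],
    [0,0,4],
    [0,0,2],
    [0,0,1.2],
    [0,0,0.8],
    [0,0,0.4],
    [0,0,0]
  ],
  "twist": [0,0,0,0,0,0,0]
}}

```text
t: 11.88
tool_pos: [0.4061, -0.2563, 0.1279]
orientation: [2.057, 2.374, 0.0]
force: [0.7, 0.0, -0.1]
opening: 0.0329
gripper_force: 0.0
```

Request:
{"fn": "apply_moves", "kwargs": {
  "delta_pos": [
    [0,0.2,0],
    [0,0.2,0],
    [0,0,0]
  ],
  "twist": [0,0,0],
  "gripper": 2.5
}}

```text
t: 12.25
tool_pos: [0.41, -0.2556, 0.1277]
orientation: [2.057, 2.374, 0.0]
force: [0.1, -0.3, -0.7]
opening: 0.0248
gripper_force: 0.0
```

Request:
{"fn": "apply_moves", "kwargs": {
  "delta_pos": [
    [0,0.2,0],
    [0,0,0],
    [0,0,0],
    [0,0,0]
  ],
  "twist": [0,0,0,0],
  "gripper": 0.8,
  "squeeze": 14
}}

```text
t: 12.75
tool_pos: [0.412, -0.2552, 0.1275]
orientation: [2.057, 2.374, 0.001]
force: [3.8, 1.1, -1.3]
opening: 0.0169
gripper_force: 12.4
```

Run:
```python
from h import *
go(rk(-.0595,0,.128),8.2)
```

```text
pos [ 0.412  -0.2552  0.1275] yaw_y 8.19 t 12.75 delta cm [ 0.06  0.12 -0.05] twist -0.0 F [ 3.8  1.1 -1.3] open 0.0169 gf 12.4
```

Request:
{"fn": "apply_moves", "kwargs": {
  "delta_pos": [
    [0,-0.3,-0.52],
    [0,-0.5,-0.87],
    [0,-0.6,-1.04],
    [0,-0.6,-1.04],
    [0,-0.6,-1.04],
    [0,-0.7,-1.21],
    [0,-0.7,-1.21],
    [0,0,0]
  ],
  "twist": [0,0,0,0,0,0,0,0]
}}

```text
t: 13.75
tool_pos: [0.3721, -0.2616, 0.1982]
orientation: [2.056, 2.372, -0.0]
force: [0.4, -0.3, -1.1]
opening: 0.0128
gripper_force: 13.5
```

Request:
{"fn": "apply_moves", "kwargs": {
  "delta_pos": [
    [0,-0.2,-2],
    [0,0,-3],
    [0,0,-3],
    [0,0,-3],
    [0,0,-0.5],
    [0,0,0]
  ],
  "twist": [0,0,0,0,0,0]
}}

```text
t: 14.5
tool_pos: [0.3701, -0.2611, 0.3108]
orientation: [-2.056, -2.374, 0.0]
force: [-0.0, -0.5, -0.7]
opening: 0.0132
gripper_force: 13.5
```

Run:
```python
from h import *
go([.456,.2295,.305],0.5)
w=cam("wrist"); t=cam("top")
cv2.imwrite("pics/w5.png",cv2.cvtColor(np.hstack([w["frame"][60:360,200:600],t["frame"][150:450,300:600]]),cv2.COLOR_RGB2BGR))
```

```text
pos [ 0.3701 -0.2611  0.3108] yaw_y 8.2 t 14.5 delta cm [47.34 15.5   0.6 ] twist 0.134 F [-0.  -0.5 -0.7] open 0.0132 gf 13.5
```

View pics/w5.png

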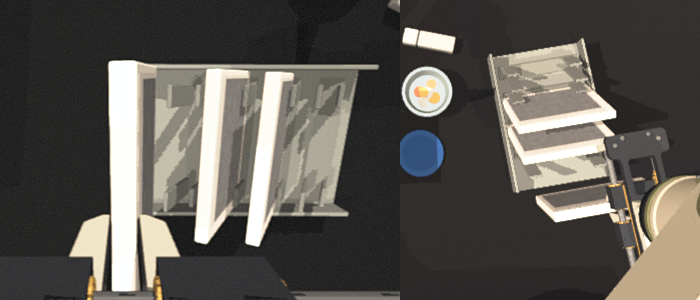

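Case 2 is free and hangs upright, and the two tall cases sit undisturbed in their slots. I carry it to the box.

Request:
{"fn": "apply_moves", "kwargs": {
  "delta_pos": [
    [0,0,0],
    [5.8,0.4,0],
    [5.8,0.8,0],
    [5.8,1.2,0],
    [5.8,1.3,0],
    [5.8,1.3,0],
    [5.8,1.3,0],
    [5.8,1.3,0]
  ],
  "twist": [0.134,0,0,0,0,0,0,0]
}}

```text
t: 15.6
tool_pos: [0.442, 0.1474, 0.3103]
orientation: [-2.211, -2.231, 0.002]
force: [0.3, -1.1, -1.1]
opening: 0.0129
gripper_force: 13.6
```

Request:
{"fn": "apply_moves", "kwargs": {
  "delta_pos": [
    [5,1.0,0],
    [3.4,0.4,0],
    [0,0,0],
    [0,0,0]
  ],
  "twist": [0,0,0,0]
}}

```text
t: 16.1
tool_pos: [0.4553, 0.229, 0.3105]
orientation: [-2.211, -2.231, 0.003]
force: [0.1, -0.0, 0.6]
opening: 0.0129
gripper_force: 13.6
```

Run:
```python
from h import *
go([.456,.2295,.158],0.5)
```

```text
pos [0.4553 0.229  0.3105] yaw_y 0.54 t 16.1 delta cm [ 0.06  0.1  15.25] twist 0.001 F [ 0.1 -0.   0.6] open 0.0129 gf 13.6
```

Request:
{"fn": "apply_moves", "kwargs": {
  "delta_pos": [
    [0,0.1,4],
    [0,0,4],
    [0,0,4],
    [0,0,2],
    [0,0,1.2],
    [0,0,0],
    [0,0,0]
  ],
  "twist": [0,0,0,0,0,0,0]
}}

```text
t: 16.98
tool_pos: [0.4575, 0.2295, 0.161]
orientation: [2.211, 2.23, 0.003]
force: [0.5, -0.1, -0.1]
opening: 0.0132
gripper_force: 13.6
```

Request:
{"fn": "apply_moves", "kwargs": {
  "delta_pos": [
    [0,0,0],
    [0,0,0],
    [0,0,0],
    [0,0,0]
  ],
  "twist": [0,0,0,0],
  "gripper": 2.6
}}

```text
t: 17.48
tool_pos: [0.4568, 0.2297, 0.1599]
orientation: [2.211, 2.232, 0.0]
force: [1.0, -0.7, 0.1]
opening: 0.026
gripper_force: 0.0
```

Request:
{"fn": "apply_moves", "kwargs": {
  "delta_pos": [
    [0,0,-3],
    [0,0,-4],
    [0,0,-4],
    [0,0,-4],
    [0,0,0]
  ],
  "twist": [0,0,0,0,0]
}}

```text
t: 18.1
tool_pos: [0.4583, 0.2303, 0.314]
orientation: [2.209, 2.229, 0.01]
force: [-0.0, -0.4, -1.0]
opening: 0.0263
gripper_force: 0.0
```

Run:
```python
from h import *
go([.49,.2295,.20],-90)
w=cam("wrist"); f=w["frame"]; save(w,"w6")
m=np.zeros(f.shape[:2],np.uint8); b=f.astype(int); m[(b.min(2)>190)]=255; m[300:]=0
for k in cv2.findContours(m,0,1)[0]:
    if cv2.contourArea(k)>100: print(cv2.contourArea(k),cv2.boundingRect(k),cv2.boxPoints(cv2.minAreaRect(k)).round().tolist())
for x in (.437,.456): print(x,np.round(proj(w,[x,.315,.111])),np.round(proj(w,[x,.145,.111])))
for p in [(.401,.3295),(.529,.3295)]: print(np.round(proj(w,[*p,.1355])))
```

```text
pos [0.4583 0.2303 0.314 ] yaw_y 0.52 t 18.1 delta cm [-0.13  3.09 11.42] twist 1.58 F [-0.  -0.4 -1. ] open 0.0263 gf 0.0
1284.5 (0, 281, 77, 19) [[-0.0, 281.0], [76.0, 281.0], [76.0, 299.0], [0.0, 299.0]]
537.0 (352, 275, 35, 25) [[352.0, 275.0], [386.0, 275.0], [386.0, 299.0], [352.0, 299.0]]
539.5 (263, 275, 34, 25) [[263.0, 275.0], [296.0, 275.0], [296.0, 299.0], [263.0, 299.0]]
4034.0 (298, 130, 29, 164) [[298.0, 130.0], [325.0, 130.0], [327.0, 293.0], [299.0, 293.0]]
0.437 [302. 129.] [304. 290.]
0.456 [322. 130.] [321. 290.]
[260. 111.]
[404. 113.]
```

Both cases stand upright side by side in the box (white band u 298–327, as predicted). I lean them against the near wall so the torch can drop beside them without touching the cover.

Request:
{"fn": "apply_moves", "kwargs": {
  "delta_pos": [
    [0,3.2,0],
    [0,0,0],
    [0,0,0],
    [0,0,0],
    [0,0,0],
    [0,0,0],
    [0,0,0],
    [0,0,0]
  ],
  "twist": [-0.175,-0.175,-0.175,-0.175,-0.175,-0.175,-0.175,-0.175],
  "gripper": 0
}}

```text
t: 19.15
tool_pos: [0.4881, 0.2296, 0.3076]
orientation: [-0.245, -3.129, 0.002]
force: [0.6, -0.1, -0.0]
opening: 0.0006
gripper_force: 0.0
```

Request:
{"fn": "apply_moves", "kwargs": {
  "delta_pos": [
    [0,0,4],
    [0,0,5],
    [0,0,5],
    [0,0,4],
    [0,0,2.4],
    [0,0,0],
    [0,0,0]
  ],
  "twist": [-0.162,0,0,0,0,0,0]
}}

```text
t: 20.02
tool_pos: [0.4888, 0.2299, 0.1061]
orientation: [-0.0, 3.142, 0.0]
force: [0.3, 0.8, 0.3]
opening: 0.0004
gripper_force: 0.0
```

Request:
{"fn": "apply_moves", "kwargs": {
  "delta_pos": [
    [0.8,0,0],
    [0.8,0,0],
    [0.8,0,0],
    [0.8,0,0],
    [0.7,0,0],
    [0.6,0,0],
    [0,0,0]
  ],
  "twist": [0,0,0,0,0,0,0]
}}

```text
t: 20.9
tool_pos: [0.4473, 0.2302, 0.1079]
orientation: [-0.0, 3.132, 0.002]
force: [13.4, -0.1, -1.6]
opening: 0.0007
gripper_force: 5.8
```

Request:
{"fn": "apply_moves", "kwargs": {
  "delta_pos": [
    [-1.5,0,0],
    [0,0,-5],
    [0,0,-5.5],
    [0,0,-5],
    [0,-5.8,-2],
    [0,-6,0],
    [0,-6,0],
    [0,-6,0]
  ],
  "twist": [0,0,0,0,0,0,0,0]
}}

```text
t: 21.9
tool_pos: [0.4585, -0.0099, 0.2807]
orientation: [0.001, -3.141, -0.0]
force: [0.6, 0.1, -0.6]
opening: 0.0003
gripper_force: 0.0
```

Request:
{"fn": "apply_moves", "kwargs": {
  "delta_pos": [
    [0,0,0],
    [0,0,0],
    [0,0,0],
    [0,0,0],
    [0,0,0],
    [0,0,0],
    [0,0,0],
    [0,0,0]
  ],
  "twist": [0.18,0.18,0.18,0.18,0.18,0.18,0.18,0.18],
  "gripper": 4.6
}}

```text
t: 22.9
tool_pos: [0.4587, -0.0081, 0.2804]
orientation: [-2.077, -2.355, 0.001]
force: [0.4, -0.5, -0.2]
opening: 0.046
gripper_force: 0.0
```

Request:
{"fn": "apply_moves", "kwargs": {
  "delta_pos": [
    [0,0,0],
    [0,0,0],
    [0,0,0]
  ],
  "twist": [0.18,0.18,0]
}}

```text
t: 23.28
tool_pos: [0.4587, -0.0081, 0.2804]
orientation: [-2.459, -1.954, 0.001]
force: [-0.5, 0.5, 0.2]
opening: 0.046
gripper_force: 0.0
```

Run:
```python
from h import *
go([.683,-.0096,.20],-13.2)
t=cam("top"); w=cam("wrist"); s=cam("side"); save(w,"w7")
A=cv2.resize(t["frame"][215:350,95:275],(400,300)); B=s["frame"][40:340,230:630]
cv2.imwrite("pics/m7.png",cv2.cvtColor(np.hstack([A,B]),cv2.COLOR_RGB2BGR))
for c,n in ((w,"w"),(t,"t"),(s,"s")): print(n,np.round(proj(c,[.683,-.0096,.018])))
```

```text
pos [ 0.4587 -0.0081  0.2804] yaw_y -13.06 t 23.27 delta cm [ 4.92 21.89  8.02] twist 0.002 F [-0.5  0.5  0.2] open 0.046 gf 0.0
w [513. 162.]
t [328. 190.]
s [377. 278.]
```

View pics/m7.png

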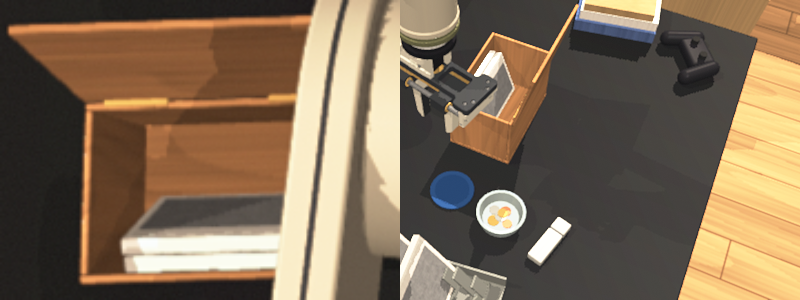

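Both cases lean together on the near wall, with free floor on the cover side, and the cover hasn't moved. The torch is where I measured it, at about (379,281) in the side view. On to the torch.

Request:
{"fn": "apply_moves", "kwargs": {
  "delta_pos": [
    [1.2,5.4,0],
    [1.2,5.5,0],
    [1.2,5.5,2],
    [1.3,5.5,4],
    [0,0,2],
    [0,0,0],
    [0,0,0]
  ],
  "twist": [0,0,0,0,0,0,0]
}}

```text
t: 24.3
tool_pos: [0.6779, -0.0102, 0.2077]
orientation: [2.458, 1.952, 0.004]
force: [-0.0, -0.3, 0.4]
opening: 0.046
gripper_force: 0.0
```

Run:
```python
from h import *
w=cam("wrist"); save(w,"w8"); f=w["frame"]
m=((f.min(2)>95)*255).astype(np.uint8); m[330:]=0
for k in cv2.findContours(m,0,1)[0]:
    if cv2.contourArea(k)>300:
        r=cv2.boxPoints(cv2.minAreaRect(k)); print(cv2.contourArea(k),r.round().tolist(),[onz(w,*p,.018)[:2].round(4).tolist() for p in r])
for p in [(.683,-.0096),(.6953,.042),(.671,-.061)]: print(np.round(proj(w,[*p,.018])))
go([.683,-.0096,.030],-13.2)
```

```text
550.0 [[-0.0, 312.0], [35.0, 312.0], [35.0, 329.0], [0.0, 329.0]] [[0.3117, -0.0325], [0.3486, -0.0412], [0.3389, -0.0604], [0.3014, -0.0516]]
1625.5 [[368.0, 275.0], [401.0, 263.0], [424.0, 327.0], [391.0, 339.0]] [[0.7093, -0.0812], [0.7454, -0.0761], [0.7573, -0.1562], [0.7191, -0.1624]]
1620.5 [[224.0, 327.0], [246.0, 264.0], [279.0, 275.0], [258.0, 338.0]] [[0.5427, -0.1059], [0.5873, -0.0393], [0.6177, -0.0593], [0.5745, -0.1278]]
7818.5 [[171.0, 188.0], [274.0, 188.0], [274.0, 285.0], [171.0, 285.0]] [[0.5396, 0.0526], [0.6372, 0.0298], [0.6096, -0.0696], [0.5033, -0.0447]]
3285.0 [[316.0, 162.0], [349.0, 162.0], [349.0, 266.0], [316.0, 266.0]] [[0.6829, 0.0446], [0.7136, 0.0375], [0.6916, -0.0666], [0.6581, -0.0588]]
17188.5 [[585.0, 0.0], [639.0, 0.0], [639.0, 329.0], [585.0, 329.0]] [[0.9353, 0.1233], [0.9798, 0.1129], [0.9897, -0.2135], [0.9312, -0.1997]]
[329. 216.]
[329. 162.]
[329. 265.]
pos [ 0.6782 -0.0102  0.2085] yaw_y -13.09 t 24.35 delta cm [ 0.15  0.36 17.85] twist 0.002 F [ 0.  -0.2  0.4] open 0.046 gf 0.0
```

Request:
{"fn": "apply_moves", "kwargs": {
  "delta_pos": [
    [0.1,0.6,5],
    [0,0,5],
    [0,0,4],
    [0,0,2.2],
    [0,0,1.4],
    [0,0,0],
    [0,0,0]
  ],
  "twist": [0,0,0,0,0,0,0]
}}

```text
t: 25.22
tool_pos: [0.6852, -0.0106, 0.0308]
orientation: [2.459, 1.952, 0.003]
force: [-0.8, -0.5, 1.2]
opening: 0.046
gripper_force: 0.0
```

Request:
{"fn": "apply_moves", "kwargs": {
  "delta_pos": [
    [0,0,0],
    [0,0,0],
    [0,0,0],
    [0,0,0]
  ],
  "twist": [0,0,0,0],
  "gripper": 2.4,
  "squeeze": 18
}}

```text
t: 25.72
tool_pos: [0.6849, -0.0106, 0.0299]
orientation: [2.459, 1.952, 0.003]
force: [1.2, -0.1, 5.8]
opening: 0.0317
gripper_force: 18.0
```

Request:
{"fn": "apply_moves", "kwargs": {
  "delta_pos": [
    [0,0,-2],
    [0,0,-4],
    [0,0,-5],
    [0,0,-5],
    [0,0,-5],
    [0,0,-5],
    [0,0,0]
  ],
  "twist": [0,0,0,0,0,0,0]
}}

```text
t: 26.6
tool_pos: [0.6857, -0.0106, 0.2963]
orientation: [2.455, 1.949, 0.012]
force: [0.7, -0.2, -1.3]
opening: 0.0316
gripper_force: 18.0
```

Run:
```python
from h import *
go([.463,-.01,.28],0.5)
```

```text
pos [ 0.6857 -0.0106  0.2963] yaw_y -13.12 t 26.6 delta cm [ -4.99 -21.72   1.41] twist -0.238 F [ 0.7 -0.2 -1.3] open 0.0316 gf 18.0
```

Request:
{"fn": "apply_moves", "kwargs": {
  "delta_pos": [
    [-1.2,-5.4,0],
    [-1.2,-5.4,0],
    [-1.3,-5.4,0],
    [-1.3,-5.5,0],
    [0,0,0],
    [0,0,0],
    [5.5,-0.5,0],
    [5.9,-0.5,0]
  ],
  "twist": [0,0,0,0,-0.119,-0.119,0,0]
}}

```text
t: 27.6
tool_pos: [0.4491, 0.1044, 0.2878]
orientation: [-2.214, -2.228, 0.002]
force: [0.8, 0.8, -1.7]
opening: 0.0318
gripper_force: 18.0
```

Request:
{"fn": "apply_moves", "kwargs": {
  "delta_pos": [
    [5.9,0,0],
    [4.5,0,0],
    [2.2,0,0],
    [0,0,0],
    [0,0,0]
  ],
  "twist": [0,0,0,0,0]
}}

```text
t: 28.22
tool_pos: [0.4485, 0.2292, 0.288]
orientation: [-2.211, -2.231, 0.002]
force: [1.3, -0.3, -1.4]
opening: 0.0317
gripper_force: 18.0
```

Run:
```python
from h import *
go([.452,.2295,.145],0.5)
```

```text
pos [0.4485 0.2292 0.288 ] yaw_y 0.51 t 28.23 delta cm [ 0.04  0.37 14.3 ] twist 0.0 F [ 1.3 -0.3 -1.4] open 0.0317 gf 18.0
```

Request:
{"fn": "apply_moves", "kwargs": {
  "delta_pos": [
    [0,0.3,4],
    [0,0,4],
    [0,0,3.5],
    [0,0,2],
    [0,0,0.8],
    [0,0,0],
    [0,0,0]
  ],
  "twist": [0,0,0,0,0,0,0]
}}

```text
t: 29.1
tool_pos: [0.4528, 0.23, 0.147]
orientation: [2.211, 2.23, 0.003]
force: [0.6, 0.3, -0.9]
opening: 0.0315
gripper_force: 18.0
```

Request:
{"fn": "apply_moves", "kwargs": {
  "delta_pos": [
    [0,0,0],
    [0,0,0],
    [0,0,0],
    [0,0,0],
    [0,0,0]
  ],
  "twist": [0,0,0,0,0],
  "gripper": 4.4
}}

```text
t: 29.72
tool_pos: [0.4519, 0.23, 0.1456]
orientation: [-2.211, -2.231, 0.0]
force: [0.2, 0.4, 0.2]
opening: 0.0439
gripper_force: 0.0
```

Request:
{"fn": "apply_moves", "kwargs": {
  "delta_pos": [
    [0,0,-3],
    [0,0,-4],
    [0,0,-4],
    [0,0,-4],
    [0,0,0]
  ],
  "twist": [0,0,0,0,0]
}}

```text
t: 30.35
tool_pos: [0.4536, 0.2306, 0.2999]
orientation: [2.209, 2.229, 0.01]
force: [-0.5, -0.2, -0.3]
opening: 0.0439
gripper_force: 0.0
```

Run:
```python
from h import *
go([.452,.06,.29],0.5)
w=cam("wrist"); save(w,"w9"); f=w["frame"]
t=cam("top"); s=cam("side")
A=f[60:360,200:500]; B=cv2.resize(s["frame"][60:210,260:430],(400,353))[:300]
cv2.imwrite("pics/m9.png",cv2.cvtColor(np.hstack([A,B]),cv2.COLOR_RGB2BGR))
```

```text
pos [0.4536 0.2306 0.2999] yaw_y 0.52 t 30.35 delta cm [-17.06  -0.32   0.94] twist 0.0 F [-0.5 -0.2 -0.3] open 0.0439 gf 0.0
```

View pics/m9.png

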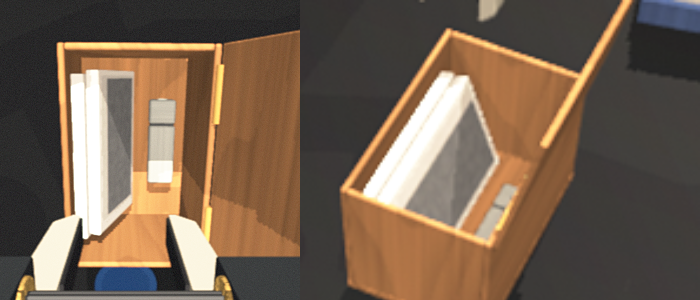

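All three items are in the box, well below the rim: the cases lean at the left and the torch lies flat on the floor. Now I close the jaws, go over and behind the cover, and fold it down.

Request:
{"fn": "apply_moves", "kwargs": {
  "delta_pos": [
    [0,0,-2.5],
    [0,0,-2.5],
    [0,5,0],
    [0,5,0],
    [0,5,0],
    [0,3,0],
    [0,0,0],
    [0,0,0]
  ],
  "twist": [0,0,0,0,0,0,0,0],
  "gripper": 0
}}

```text
t: 31.5
tool_pos: [0.6312, 0.2315, 0.344]
orientation: [-2.21, -2.23, 0.004]
force: [-0.5, 0.6, -0.3]
opening: 0.0004
gripper_force: 0.0
```

Run:
```python
from h import *
go([.633,.23,.262],0.5)
```

```text
pos [0.6312 0.2315 0.344 ] yaw_y 0.52 t 31.5 delta cm [-0.15  0.2   8.2 ] twist 0.0 F [-0.5  0.6 -0.3] open 0.0004 gf 0.0
```

Request:
{"fn": "apply_moves", "kwargs": {
  "delta_pos": [
    [0,0.2,3],
    [0,0,3],
    [0,0,2.2],
    [0,0,0],
    [0,-2,0],
    [0,-1.5,0],
    [0,-1.5,0],
    [0,0,0]
  ],
  "twist": [0,0,0,0,0,0,0,0]
}}

```text
t: 32.5
tool_pos: [0.5836, 0.2316, 0.2661]
orientation: [2.21, 2.231, 0.004]
force: [0.3, 0.9, -0.1]
opening: 0.0009
gripper_force: 0.0
```

Request:
{"fn": "apply_moves", "kwargs": {
  "delta_pos": [
    [0,-1.5,0],
    [0,-1.5,0],
    [0,-1.5,-0.4],
    [0,-1.2,-0.3],
    [0,0,0]
  ],
  "twist": [0,0,0,0,0]
}}

```text
t: 33.12
tool_pos: [0.5268, 0.2308, 0.2717]
orientation: [2.211, 2.231, 0.002]
force: [-1.4, -0.0, -0.0]
opening: 0.0005
gripper_force: 0.0
```

Run:
```python
from h import *
go([.507,.23,.265],0.5)
```

```text
pos [0.5268 0.2308 0.2717] yaw_y 0.54 t 33.12 delta cm [-0.07 -1.98  0.66] twist 0.001 F [-1.4 -0.  -0. ] open 0.0005 gf 0.0
```

Request:
{"fn": "apply_moves", "kwargs": {
  "delta_pos": [
    [0,-1.0,0.3],
    [0,-1.0,0.3],
    [0,-1.0,0.45],
    [0,-1.0,0.45],
    [0,-0.9,0.6],
    [0,-0.9,0.65]
  ],
  "twist": [0,0,0,0,0,0]
}}

```text
t: 33.88
tool_pos: [0.4682, 0.2301, 0.2426]
orientation: [2.211, 2.231, -0.0]
force: [2.1, -0.4, 0.8]
opening: 0.0004
gripper_force: 0.6
```

Run:
```python
from h import *
go([.454,.23,.2275],0.5)
s=cam("side"); f=s["frame"]; save(s,"s10")
hsv=cv2.cvtColor(f,cv2.COLOR_RGB2HSV); m=cv2.inRange(hsv,(5,90,60),(22,255,255)); m[:, :240]=0; m[:,480:]=0; m[:40]=0; m[230:]=0
k=max(cv2.findContours(m,0,1)[0],key=cv2.contourArea); print(cv2.boundingRect(k))
for q in (1.8,1.4,1.,.8,.6): print(q,[np.round(proj(s,[.535-.14*np.cos(q),y,.1355+.14*np.sin(q)])) for y in (.1225,.3365)])
print(cv2.approxPolyDP(k,4,True)[:,0].tolist())
```

```text
pos [0.4682 0.2301 0.2426] yaw_y 0.52 t 33.88 delta cm [ 0.01 -1.42  1.51] twist 0.0 F [ 2.1 -0.4  0.8] open 0.0004 gf 0.6
(277, 53, 108, 151)
1.8 [array([360., 122.]), array([405.,  44.])]
1.4 [array([330., 110.]), array([378.,  35.])]
1.0 [array([303., 109.]), array([352.,  35.])]
0.8 [array([292., 112.]), array([341.,  39.])]
0.6 [array([284., 117.]), array([333.,  45.])]
[[346, 53], [339, 86], [334, 90], [324, 83], [323, 67], [277, 139], [280, 181], [335, 203], [376, 134], [384, 92], [366, 67], [343, 59]]
```

The contact force (2.1, 0.8 N) lies along the cover's normal, and its edge has left its old image position (405,44), so the cover is following. I continue down the arc.

Request:
{"fn": "apply_moves", "kwargs": {
  "delta_pos": [
    [0,-0.7,0.75],
    [0,-0.7,0.75],
    [0,-0.6,0.9],
    [0,-0.6,0.95],
    [0,-0.4,1.0],
    [0,-0.4,1.1],
    [0,-0.2,0.9],
    [0,-0.1,0.7]
  ],
  "twist": [0,0,0,0,0,0,0,0]
}}

```text
t: 34.92
tool_pos: [0.4317, 0.2297, 0.1719]
orientation: [-2.211, -2.231, 0.001]
force: [0.0, -0.6, 0.7]
opening: 0.0003
gripper_force: 0.4
```

Request:
{"fn": "apply_moves", "kwargs": {
  "delta_pos": [
    [0,0,0.3],
    [0,0,0.2],
    [0,0,0]
  ],
  "twist": [0,0,0]
}}

```text
t: 35.3
tool_pos: [0.432, 0.2298, 0.1677]
orientation: [2.212, 2.231, 0.0]
force: [0.4, 0.4, -0.4]
opening: 0.001
gripper_force: 0.0
```

Run:
```python
from h import *
go([.431,.23,.1665],0.5)
```

```text
pos [0.432  0.2298 0.1677] yaw_y 0.51 t 35.3 delta cm [ 0.02 -0.1   0.12] twist 0.0 F [ 0.4  0.4 -0.4] open 0.001 gf 0.0
```

Not pressing yet; I continue down gently until contact force shows.

Request:
{"fn": "apply_moves", "kwargs": {
  "delta_pos": [
    [0,0,0.15],
    [0,0,0.15],
    [0,0,0]
  ],
  "twist": [0,0,0]
}}

```text
t: 35.67
tool_pos: [0.4323, 0.2299, 0.1666]
orientation: [2.211, 2.231, 0.001]
force: [-6.5, -2.2, 15.3]
opening: 0.0005
gripper_force: 7.2
```

Request:
{"fn": "apply_moves", "kwargs": {
  "delta_pos": [
    [0,0,0.15],
    [0,0,0]
  ],
  "twist": [0,0]
}}

```text
t: 35.92
tool_pos: [0.4323, 0.2299, 0.1665]
orientation: [2.211, 2.231, 0.002]
force: [-12.6, -5.0, 25.4]
opening: 0.0007
gripper_force: 12.7
```

Request:
{"fn": "apply_moves", "kwargs": {
  "delta_pos": [
    [0,0,0.15],
    [0,0,0]
  ],
  "twist": [0,0]
}}

```text
t: 36.17
tool_pos: [0.4323, 0.23, 0.1664]
orientation: [2.21, 2.231, 0.002]
force: [-17.9, -7.9, 36.5]
opening: 0.0006
gripper_force: 18.2
```

The cover stops solid with the tip at 141.4 mm, which is the shut height of 141.5. I retreat and check numerically.

Request:
{"fn": "apply_moves", "kwargs": {
  "delta_pos": [
    [0,0,-1],
    [0,0,-3],
    [0,0,-5],
    [-5,0,-2],
    [-6,0,0],
    [-6,0,0],
    [-6,0,0],
    [0,0,0]
  ],
  "twist": [0,0,0,0,0,0,0,0]
}}

```text
t: 37.17
tool_pos: [0.4339, -0.004, 0.2717]
orientation: [2.218, 2.223, -0.001]
force: [-0.1, -0.1, 0.7]
opening: 0.0004
gripper_force: 0.0
```

Run:
```python
from h import *
import pickle
D=pickle.load(open("c0.pkl","rb"))
s=cam("side"); t=cam("top")
for n,c in (("side",s),("top",t)):
    hsv=cv2.cvtColor(c["frame"],cv2.COLOR_RGB2HSV); m=cv2.inRange(hsv,(5,90,60),(22,255,255))
    if n=="side": m[:,:240]=0; m[:,400:]=0; m[:40]=0; m[230:]=0
    else: m[:200]=0; m[:,:60]=0; m[:,290:]=0; m[370:]=0
    k=max(cv2.findContours(m,0,1)[0],key=cv2.contourArea); print(n,cv2.approxPolyDP(k,3,True)[:,0].tolist())
    print([np.round(proj(c,[x,y,.1415])).tolist() for x,y in ((.395,.1225),(.395,.3365),(.535,.3365),(.535,.1225))])
    d=cv2.absdiff(c["frame"],D[n]["frame"]).max(2)
    for nm,R in dict(top=dict(ash=(215,270,300,355),coast=(278,330,295,347),tall=(240,300,400,525)),side=dict(ash=(228,280,304,358),coast=(208,252,258,306),tall=(270,395,175,280)))[n].items():
        print(nm,(d[R[0]:R[1],R[2]:R[3]]>50).mean().round(3))
go([.43,0,.3])
```

```text
side [[322, 69], [302, 99], [315, 107], [311, 126], [291, 157], [286, 155], [285, 147], [277, 145], [280, 181], [338, 203], [376, 134], [382, 90]]
[[275.0, 139.0], [321.0, 70.0], [381.0, 91.0], [339.0, 163.0]]
ash 0.086
coast 0.0
tall 0.185
top [[229, 255], [132, 260], [129, 342], [216, 340]]
[[255.0, 339.0], [130.0, 342.0], [132.0, 261.0], [254.0, 257.0]]
ash 0.548
coast 1.0
tall 0.38
pos [ 0.4341 -0.0005  0.2717] yaw_y 0.38 t 37.27 delta cm [ 0.06 -0.4  -2.83] twist None F [-0.2  0.3  0.1] open 0.0007 gf 0.0
```

The cover outline matches the shut position within about 2 px in both views, and the coaster region is unchanged in the side view. The robot is clear of everything, so I hand in.

```bash
python3 -c "
from plant import robot
print(robot.close_job())"
```

```text
the job is handed in; nothing more can be done
None
```

Both short cases and the torch are in the box and its cover is fully shut; the tall cases, ashtray and coaster were left where they were, and the job was handed in at about 37 s of the 72 s allowed.

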